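# Let the small trackball through a sprung feeder gate

## Robot

A 7-joint arm with a two-finger parallel gripper is mounted at the origin on a cart in front of the work surface, level with it; the furniture and walls round the work are solid. World frame = base frame: x ahead of the robot, y to its left, z up, the work surface at z = 0. Lengths are in m, angles in rad, forces in N, time in s.
With the tool pointing down it reaches from about 0.4 to 0.85 m from the base axis. Payload 4.5 kg.
Tool frame: the origin (TCP) lies at the very end of the fingers, on their centre line; the grasp point (between the pads) lies 19 mm behind it (bot.grip_point_offset is the distance from the TCP to the grasp point, in m); z points along the fingers, y is the line along which they close (so a half turn about z gives the same grasp; the last joint's range is limited). The gripper opens to 85 mm and grips with 20 to 120 N. Pads are 22 mm wide; open, the fingers measure 114 mm over their backs; the gripper's body (76 mm by 85 mm) begins 54 mm behind the grasp point. The pads swing forward as they close: fully open they stand 13 mm farther back than shut.
Start: joints at [-1.195, 0.689, -0.195, 1.565, 0.157, 0.902, -0.215], TCP at [0.209, 0.589, 0.231] pointing down, gripper open.
Joint ranges: [-3.01, 3.01], [-0.46, 2.08], [-1.47, 1.51], [0.13, 2.56], [-1, 4.14], [0.04, 2.09], [-2.66, 2.66]. Speed limits (rad/s): [2.57, 2.57, 3.14, 3.14, 3.14, 3.14, 3.14].

## Interface

Orientations are given as a unit quaternion [w, x, y, z].
In Python, from rig import bot, get_image, camera_info, ticket gives the robot as it stands.
- The arm moves only by the shell command python3 -m creep 'ROWS' [OPENING] [FORCE]. ROWS is a JSON object whose one key "targets" holds a list of rows, each a list of 2 entries, a list of its own where there are three numbers: the shift along the world's x, y, z in cm, then the turn about the world's z in rad. In form: {"targets": [[[dx, dy, dz], twist], ...]}. A call has 1 to 20 rows; each row shifts and turns the commanded pose from where the row before left it; what a row does not reach is not made up. A row lasts 1/10 s, in which the tool goes at most 50 mm and 8.59 degrees, less where a joint would pass 70% of its speed; a pose out of reach is approached as far as the arm can. A call with a gripper value outside its range is refused whole. OPENING is the finger opening in cm, from 0 to 8.54, set as the call begins (- or left out, the last holds). The fingers move at their own pace and stop on an object; FORCE is the grip in N (left out, the last holds). Time passes only in rows, so rows that do not move let the fingers close. It gives the time, the measured TCP pose, the force, the opening and the grip force at its end, in the units of the state.
- bot.state(): the state, without advancing time (a new reading comes with each control period).
- get_image(name): name is "side" or "top"; returns the picture (480x640x3 uint8, blue, green, red); there is no depth.
- camera_info(name): a dict with "fx", "fy", "cx", "cy" (pixels), "dist_coeffs" ([k1, k2, p1, p2, k3] as OpenCV has them; the pictures are not rectified), "cam_to_world" (4x4, takes a point from camera to world coordinates). Camera axes: x right, y down, z forward; pixel columns grow to the right and rows downward; lengths in m; the calibration is good to about 2 mm. A picture is of the moment at which its call begins. camera_info takes no time and is no camera call.
- ticket.finish_job(): hands the job in; it is judged then, once.
The state is a dict: "time": time; "q": joint angles; "joint_vel": joint speeds; "tau": joint torques, N m; "eef_pos": TCP position; "orientation": TCP orientation; "ft_force": force on the tool from outside, world axes, zero at the start; "ft_torque": the same for the moment, N m; "opening": finger opening in m; "grasp_force": force on a finger pad.
Only numpy, scipy, OpenCV 4.12 (cv2) and the standard library are available. Lean on these libraries where they do the work, as an engineer would, in place of code of your own. Each camera call takes 0.05 s, during which the arm holds its last target. There are 200 camera calls.

## Task

Load the ball feeder through the open top of its chute: drop in the small ball first, then the large one, so that both lie behind the closed gate. Then pull the spring-loaded gate up by its knob to half of its travel (24 mm up), so that the small ball rolls out into the tray while the large one stays back in the chute, and finish still holding the gate there at half travel. Do not shift the loose mouse, the black tape roll or the sticky pad.

Things in the scene. Friction and masses are not known exactly. Their poses are not given: they have to be found in the camera images.
- feeder: Ball feeder fixed to the desk, grey and aluminium, 250 long (its x) x 90 wide x 148 mm high. Origin: on the desk, right under the gate; x points from the gate back up the chute, z up. Two posts at y = +-26 to +-36 mm just in front of the gate carry a bridge (top 148 mm high). Ticks on the posts' fronts, 85, 109, 133 mm high: the gate plate's top edge closed, half and fully open.
- chute_mouth (a point): Middle of the chute's open top, level with its walls' tops, 100 mm above the desk, at x = +85 mm of the feeder. The chute reaches from x = +4 to +130 mm, 50 mm wide inside, side walls 5 mm thick. Its floor falls at 12 degrees to the gate: 48 mm high under this point, 30 mm at the gate. Balls dropped in roll down to the gate.
- tray (a point): Middle of the floor of the catch tray in front of the gate, at x = -58 mm of the feeder. The tray reaches from x = -12 to -104 mm, 60 mm wide inside, walls 46 mm high, floor 9 to 17 mm above the desk.
- gate (a joint): Height of the smooth steel gate plate above closed, in m: 0 closed, 0.024 half travel, 0.048 fully open. It slides straight up; a spring and its weight pull it shut, about 3.5 N when closed, 8 N at half, 12.5 N fully open. It falls shut when let go. At half travel the opening over the chute floor is 24 mm.
- gate_knob (a point): Centre of the gate's black cylindrical knob, upright, 22 mm in diameter and 24 mm tall, on a thin steel stem straight above the feeder's origin; 174 mm above the desk when the gate is closed (knob from 162 to 186 mm), and it rises with the gate. Nothing stands beside it above 148 mm.
- ball_small: Small grey plastic ball, 18 mm in diameter, about 15 g. Origin: its centre, 31 mm above the desk at the start, where it sits on a black tube 15 mm in diameter, 24 mm high, on a round foot 40 mm in diameter and 5 mm high.
- ball_large: Large grey plastic ball, 36 mm in diameter, about 45 g. Origin: its centre, 32 mm above the desk at the start, where it sits on a black tube 28 mm in diameter, 18 mm high, on a round foot 44 mm in diameter and 5 mm high.
- mouse_right_a: Bystander: loose dark grey computer mouse, 108x55x37 mm, origin at the centre of its underside.
- tape_black: Bystander: loose roll of black tape lying flat, 55 mm in diameter, 19 mm high, origin at the centre of its underside.
- sticky_pad: Bystander: loose pad of sticky notes, 76x76x12 mm, origin at the centre of its underside.
Things that resemble listed ones, but are neither listed nor needed, are in the scene too. Leave any green look-alike of the ball_large alone.

How it is judged:
By the outcome, as a careful person would: the job done as asked, in the order asked, and still so for the second after the job is handed in, while the arm keeps its last pose, push and grip.
It also fails if it takes over 69 s, if anything falls off the work surface, if the arm or the gripper's body presses on something with over 40 N, if the wrist force passes 120 N, or if a joint passes its speed limit or range.

## Working session

There is one attempt and no reset: what is moved stays moved. The work goes in short steps, Python scripts to look and compute and a shell command to move; the robot and the scene stay as the last step left them, time stands still between calls to the robot, and variables do not carry over. Pictures are saved under pics/ and viewed, at most 10 in all, crops included, and the job is handed in when it is done.

```bash
mkdir -p pics; ls
python3 - <<'E'
from rig import bot,get_image,camera_info
import cv2,numpy as np
for n in("side","top"):
    cv2.imwrite(f"pics/{n}0.png",get_image(n)); c=camera_info(n); print(n,{k:np.round(v,4).tolist() for k,v in c.items()})
s=bot.state();print(s["time"],s["eef_pos"],s["orientation"],s["opening"],bot.grip_point_offset)
E
```

```text
pics
side {'fx': 435.3194, 'fy': 435.3194, 'cx': 324.3683, 'cy': 244.0621, 'dist_coeffs': [-0.0489, 0.0, 0.0, 0.0, 0.0], 'cam_to_world': [[0.9345, -0.1905, 0.3006, 0.1558], [-0.3553, -0.4509, 0.8188, -0.8981], [-0.0204, -0.872, -0.4891, 0.6221], [0.0, 0.0, 0.0, 1.0]]}
top {'fx': 610.1998, 'fy': 610.1998, 'cx': 325.6347, 'cy': 231.1324, 'dist_coeffs': [-0.2063, 0.0, 0.0, 0.0, 0.0], 'cam_to_world': [[0.0116, -0.9952, 0.0972, 0.3475], [-0.9999, -0.0125, -0.0088, -0.0626], [0.0099, -0.0971, -0.9952, 1.4947], [0.0, 0.0, 0.0, 1.0]]}
0.1 [0.20933949 0.58829497 0.23057204] [-7.86160039e-05  1.69988508e-01  9.85445709e-01 -8.09536665e-04] 0.0852794359824036 0.0187
```

View pics/top0.png

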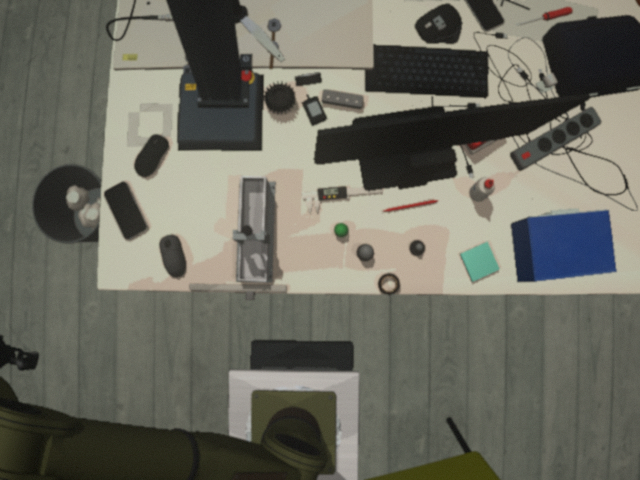

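View pics/side0.png

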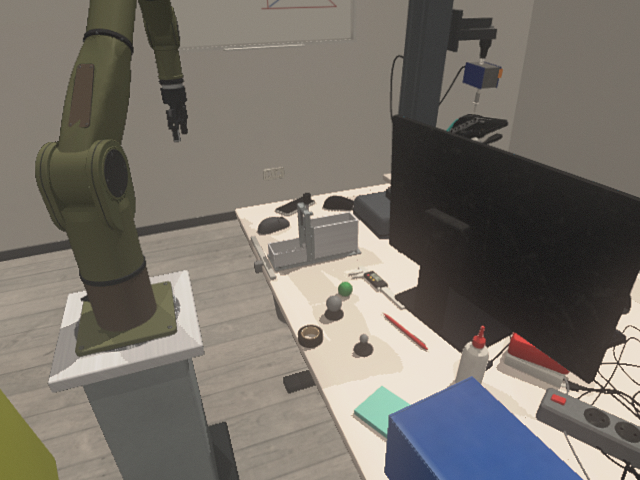

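The top view shows the feeder at (255,230) with its tray towards the robot and the knob near (240,237). It also shows the large ball at (366,252), the small ball at (418,246), the green look-alike at (341,230) and the tape at (389,284). I'll zoom in for exact pixels.

```bash
cat > h.py <<'E'
import cv2,numpy as np
from rig import bot,get_image,camera_info
def ray(n,u,v):
    c=camera_info(n);K=np.array([[c["fx"],0,c["cx"]],[0,c["fy"],c["cy"]],[0,0,1]])
    p=cv2.undistortPoints(np.array([[[u,v]]],float),K,np.array(c["dist_coeffs"]))[0,0]
    T=np.array(c["cam_to_world"]);return T[:3,3],T[:3,:3]@[p[0],p[1],1]
def atz(n,u,v,z):
    o,d=ray(n,u,v);return np.round(o+d*(z-o[2])/d[2],4)
def tri(a,b):
    (o,d),(p,e)=ray("top",*a),ray("side",*b)
    s=np.linalg.lstsq(np.c_[d,-e],p-o,rcond=None)[0];x,y=o+s[0]*d,p+s[1]*e
    return np.round((x+y)/2,4),round(np.linalg.norm(x-y),4)
def proj(n,P):
    c=camera_info(n);K=np.array([[c["fx"],0,c["cx"]],[0,c["fy"],c["cy"]],[0,0,1]])
    T=np.linalg.inv(np.array(c["cam_to_world"]))
    return cv2.projectPoints(np.array(P,float).reshape(-1,1,3),cv2.Rodrigues(T[:3,:3])[0],T[:3,3],K,np.array(c["dist_coeffs"]))[0][:,0]
E
python3 - <<'E'
import cv2,numpy as np
t=cv2.imread("pics/top0.png");s=cv2.imread("pics/side0.png")
def cr(i,x,y,w,h,f):return cv2.resize(i[y:y+h,x:x+w],None,fx=f,fy=f,interpolation=cv2.INTER_CUBIC)
# left: feeder top crop (225..285,170..295) x4.. ; right: balls top (330..430,220..300)
a=cr(t,225,170,65,125,4.8);b=cr(t,325,215,110,85,4.8)
o=np.zeros((600,800,3),np.uint8);o[:a.shape[0],:a.shape[1]]=a;o[:b.shape[0],270:270+b.shape[1]]=b[:,:530]
cv2.imwrite("pics/c1.png",o)
a=cr(s,260,190,110,80,4);b=cr(s,290,270,90,95,4)[:, :360]
o=np.zeros((600,800,3),np.uint8);o[:320,:440]=a;o[:380,440:800]=b
cv2.imwrite("pics/c2.png",o)
E
```

```text
(no output)
```

View pics/c1.png

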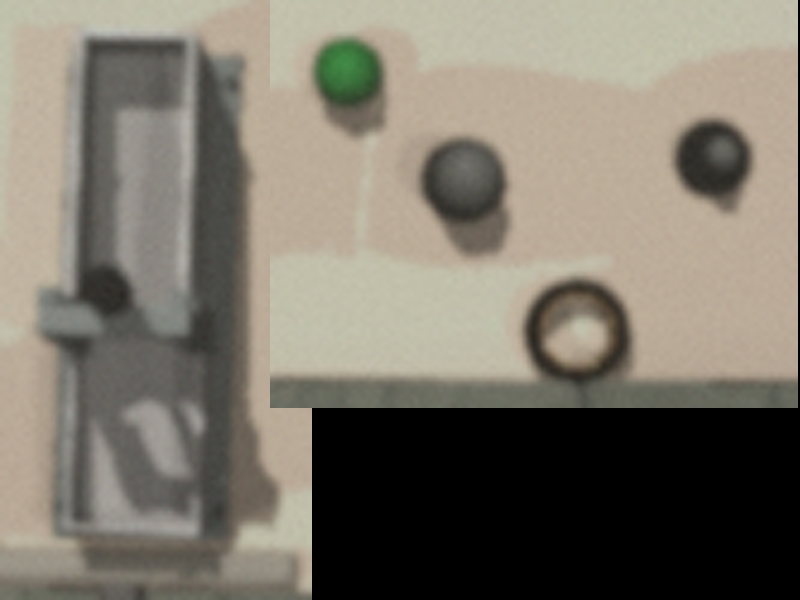

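View pics/c2.png

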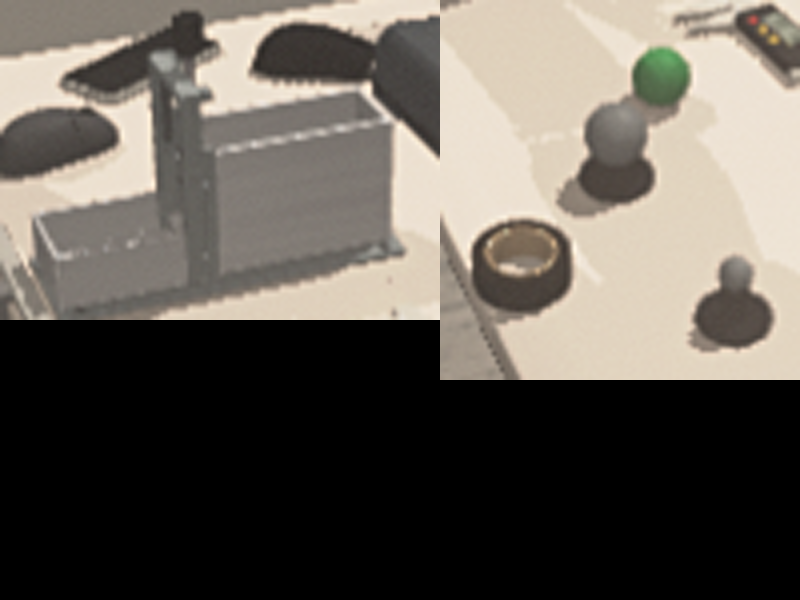

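The crops give these pixels:

| Point | Top | Side |
|---|---|---|
| Small ball | (419.6,246.9) | (364,338) |
| Large ball | (365.4,252.1) | (334,303.5) |
| Knob | (247.1,230.4) | (307,196.7) |

The chute's back rim corners in the top view are (241.2,177.3) and (266.7,177.3).

Run:
```python
from h import *
print("small",atz("top",419.6,246.9,.031),tri((419.6,246.9),(364,338)))
print("large",atz("top",365.4,252.1,.032),tri((365.4,252.1),(334,303.5)))
print("knob",atz("top",247.1,230.4,.180),tri((247.1,230.4),(307,196.7)))
print("chute back",atz("top",241.2,177.3,.1),atz("top",266.7,177.3,.1))
print("tray front",atz("top",236.5,281,.046),atz("top",267.7,281,.046))
print("green",atz("top",325+78/4.8,215+72/4.8,.018),"tape",atz("top",325+307/4.8,215+330/4.8,.019))
# fit yaw
for n,v in(("mouse",(173,256)),("pad",(479,262)),("monitor",(460,112))):print(n,atz("top",*v,.02))
s=bot.state();R=cv2.Rodrigues
from scipy.spatial.transform import Rotation as Ro
q=s["orientation"];print(Ro.from_quat([q[1],q[2],q[3],q[0]]).as_matrix().round(3))
```

```text
small [ 0.455  -0.3033  0.031 ] (array([ 0.4543, -0.3026,  0.0344]), np.float64(0.0009))
large [ 0.4409 -0.1717  0.032 ] (array([ 0.4414, -0.1718,  0.0321]), np.float64(0.0011))
knob [0.4754 0.0963 0.18  ] (array([0.4758, 0.0964, 0.1786]), np.float64(0.0005))
chute back [0.6071 0.123  0.1   ] [0.6076 0.0635 0.1   ]
tray front [0.3673 0.1351 0.046 ] [0.3684 0.0607 0.046 ]
green [ 0.495  -0.1135  0.018 ] tape [ 0.3656 -0.2304  0.019 ]
mouse [0.4258 0.297  0.02  ]
pad [ 0.4201 -0.4532  0.02  ]
monitor [ 0.7985 -0.4119  0.02  ]
[[-0.942  0.335 -0.   ]
 [ 0.335  0.942 -0.002]
 [-0.    -0.002 -1.   ]]
```

The measurements agree with the stated heights. The small ball is at (0.455,-0.303), the large one at (0.441,-0.172) and the knob at (0.4755,0.0965). The feeder's yaw is about -0.02 rad. I'll turn the fingers to close along world x and go to the small ball.

```bash
python3 -m creep '{"targets":[[[2.4,-1.5,0.3],-0.125],[[2.4,-1.5,0.3],-0.125],[[2.4,-1.5,0.3],-0.125],[[2.4,-1.5,0.3],-0.125],[[2.4,-1.5,0.3],-0.125],[[2.4,-1.5,0.3],-0.125],[[2.4,-1.5,0.3],-0.125],[[2.4,-1.5,0.3],-0.125],[[2.4,-1.5,0.3],-0.125],[[2.4,-1.5,0.3],-0.125],[[0,-3.7,0],0],[[0,-3.7,0],0],[[0,-3.7,0],0],[[0,-3.7,0],0],[[0,-3.7,0],0],[[0,-3.7,0],0],[[0,-3.7,0],0],[[0,-3.7,0],0],[[0,-3.7,0],0],[[0,-3.7,0],0]]}' 6
```

```text
time: 2.1
eef_pos: [0.449, 0.0674, 0.2612]
orientation: [-0.0, 0.714, 0.7, -0.0]
ft_force: [1.0, 0.3, 0.2]
opening: 0.0599
grasp_force: 0.0
```

```bash
python3 -m creep '{"targets":[[[0.06,-3.7,0],0],[[0.06,-3.7,0],0],[[0.06,-3.7,0],0],[[0.06,-3.7,0],0],[[0.06,-3.7,0],0],[[0.06,-3.7,-2],0],[[0.06,-3.7,-2],0],[[0.06,-3.7,-3],0],[[0.06,-3.7,-3],0],[[0.06,-3.7,-3],0],[[0,0,-3],0],[[0,0,-1],0],[[0,0,0],0],[[0,0,0],0]]}' 5
python3 - <<'E'
from h import *
cv2.imwrite("pics/t1.png",cv2.resize(get_image("top")[205:285,330:450],None,fx=5,fy=5,interpolation=2))
b=get_image("side");cv2.imwrite("pics/s1.png",cv2.resize(b[255:375,285:435],None,fx=4.5,fy=4.5,interpolation=2))
a=cv2.imread("pics/t1.png");b=cv2.imread("pics/s1.png")
o=np.zeros((600,800,3),np.uint8);o[:250,:375]=cv2.resize(a,(375,250));o[:540,380:800]=b[:,100:520];cv2.imwrite("pics/ts1.png",o)
print(bot.state()["eef_pos"])
E
```

```text
time: 3.5
eef_pos: [0.4562, -0.3001, 0.0921]
orientation: [0.0, 0.714, 0.7, 0.0]
ft_force: [1.0, -0.3, 0.5]
opening: 0.0496
grasp_force: 0.0
[ 0.456661   -0.30066447  0.09281512]
```

View pics/ts1.png

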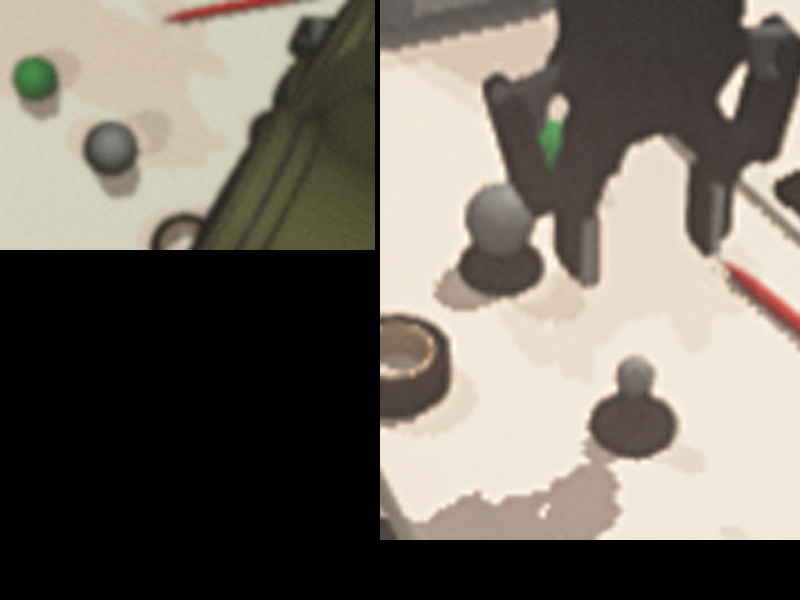

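The open fingers are above the small ball with both sides clear, and the ball is at (635,375) in the right-hand crop. I'll go down and close gently.

```bash
python3 -m creep '{"targets":[[[-0.2,-0.25,-1],0],[[0,0,-1.5],0],[[0,0,-1.5],0],[[0,0,-1.5],0],[[0,0,-1],0],[[0,0,-0.8],0],[[0,0,-0.5],0],[[0,0,-0.2],0],[[0,0,0],0],[[0,0,0],0],[[0,0,0],0]]}' 5
python3 -m creep '{"targets":[[[0,0,0],0],[[0,0,0],0],[[0,0,0],0],[[0,0,0],0],[[0,0,0],0],[[0,0,0],0],[[0,0,0],0],[[0,0,0],0],[[0,0,0],0],[[0,0,0],0]]}' 1 25
```

```text
time: 4.7
eef_pos: [0.4537, -0.3038, 0.0117]
orientation: [0.0, 0.715, 0.7, 0.0]
ft_force: [-0.5, 0.4, 0.2]
opening: 0.0497
grasp_force: 0.0
time: 5.7
eef_pos: [0.4543, -0.3038, 0.0115]
orientation: [0.001, 0.714, 0.7, 0.0]
ft_force: [4.6, 0.2, 2.7]
opening: 0.0157
grasp_force: 24.5
```

```bash
python3 -m creep '{"targets":[[[0,0,0.5],0],[[0,0,0.5],0],[[0,0,1],0],[[0,0,2],0],[[0,0,3],0],[[0,0,3],0],[[0,0,3],0],[[0,0,0],0],[[0,0,0],0]]}'
python3 - <<'E'
from h import *
cv2.imwrite("pics/s2.png",cv2.resize(get_image("side")[230:375,310:435],None,fx=4,fy=4,interpolation=2))
E
```

```text
time: 6.6
eef_pos: [0.4516, -0.3035, 0.1417]
orientation: [-0.001, 0.715, 0.699, -0.001]
ft_force: [0.3, 0.2, -0.6]
opening: 0.0161
grasp_force: 24.4
```

View pics/s2.png

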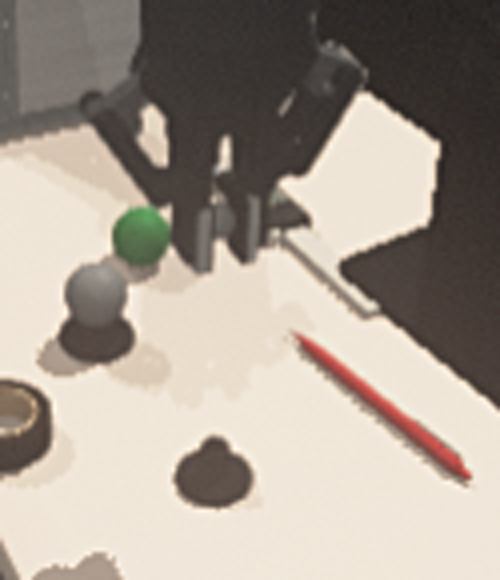

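The small ball is held between the fingers at (222,215) and its tube is empty. I'll carry it to the chute mouth at about (0.56,0.095).

```bash
python3 -m creep '{"targets":[[[0,1,3],0],[[0,2,3],0],[[0,3,3],0],[[0,3.5,1],0],[[0,3.5,0],0],[[0,3.5,0],0],[[0,3.5,0],0],[[0.5,3.5,0],0],[[1,3.5,0],0],[[1.5,3.5,0],0],[[2,3.5,0],0],[[2,3,0],0],[[2,2,0],0],[[1,1,0],0],[[0.6,0,0],0],[[0,0,0],0],[[0,0,0],0],[[0,0,0],0]]}'
```

```text
time: 8.45
eef_pos: [0.5585, 0.095, 0.2411]
orientation: [-0.0, 0.715, 0.699, -0.001]
ft_force: [-0.6, 0.4, -1.1]
opening: 0.0156
grasp_force: 24.5
```

```bash
python3 -m creep '{"targets":[[[0,0,-3],0],[[0,0,-3],0],[[0,0,-3],0],[[0,0,-2],0],[[0,0,-1.5],0],[[0,0,-1],0],[[0,0,-1],0],[[0,0,-1],0],[[0,0,-0.7],0],[[0,0,-0.4],0],[[0,0,0],0],[[0,0,0],0]]}'
```

```text
time: 9.65
eef_pos: [0.5597, 0.0964, 0.0756]
orientation: [0.0, 0.714, 0.7, 0.0]
ft_force: [0.9, 0.3, 0.1]
opening: 0.016
grasp_force: 24.5
```

Run:
```python
from h import *
cv2.imwrite("pics/s3.png",cv2.resize(get_image("side")[150:275,255:390],None,fx=4,fy=4,interpolation=2))
```

```text
(no output)
```

View pics/s3.png

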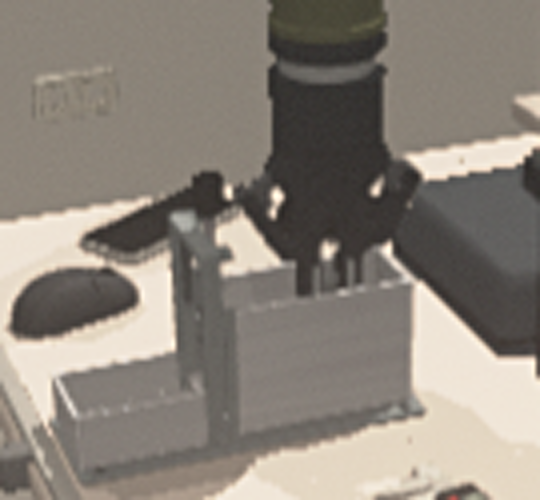

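The fingers are inside the chute with no contact, between the walls around (325,280), and the knob at (207,190) is clear. I'll release the ball and retreat straight up.

```bash
python3 -m creep '{"targets":[[[0,0,0],0],[[0,0,0],0],[[0,0,0],0],[[0,0,0],0],[[0,0,0],0],[[0,0,0],0],[[0,0,1],0],[[0,0,2],0],[[0,0,3],0],[[0,0,4],0],[[0,0,4],0],[[0,0,2.5],0],[[-1,-1,0],0],[[-2,-2,0],0],[[-2,-3,0],0],[[-2,-3.5,0],0],[[-2,-3.5,0],0],[[-1.5,-3.5,0],0],[[-1,-3.5,0],0],[[-0.4,-3.4,0],0]]}' 4
python3 -m creep '{"targets":[[[0,-1.5,-2],0],[[0,-1,-3],0],[[0,-1,-3],0],[[0,0,-3],0],[[0,0,-2],0],[[0,0,0],0],[[0,0,0],0]]}' 6
python3 - <<'E'
from h import *
t=get_image("top");s=get_image("side")
o=np.zeros((600,800,3),np.uint8)
o[:600,:312]=cv2.resize(t[170:295,225:290],(312,600),interpolation=2)
o[:520,315:800]=cv2.resize(s[225:350,270:387],(485,520),interpolation=2)
cv2.imwrite("pics/ts4.png",o)
E
```

```text
time: 11.7
eef_pos: [0.439, -0.139, 0.2411]
orientation: [-0.0, 0.715, 0.699, -0.0]
ft_force: [0.9, 0.5, -0.2]
opening: 0.0403
grasp_force: 0.0
time: 12.4
eef_pos: [0.4407, -0.1727, 0.111]
orientation: [0.0, 0.714, 0.7, 0.0]
ft_force: [0.5, 0.6, 0.1]
opening: 0.06
grasp_force: 0.0
```

View pics/ts4.png

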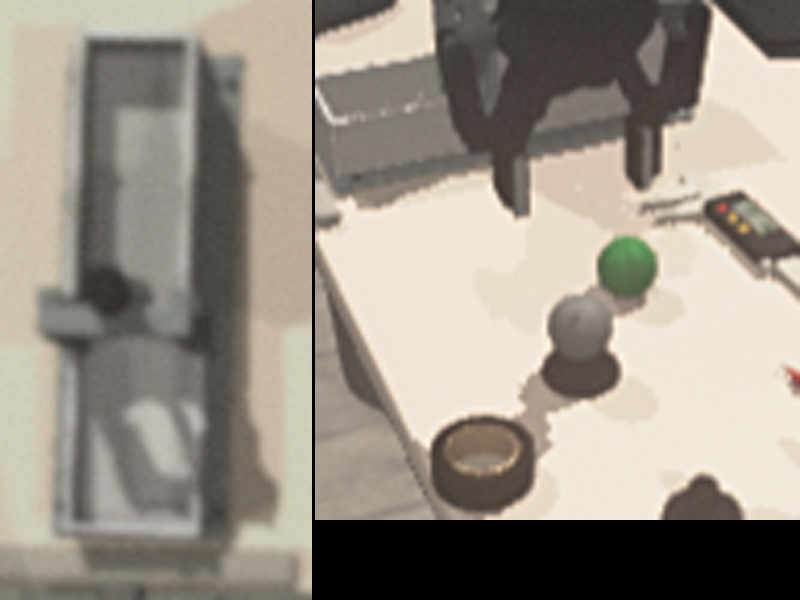

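The ball isn't in the tray or loose on the desk, so it lies behind the gate, hidden under the knob and bridge at (120,300). The fingers are over the large ball at (580,328). I'll grasp that now.

```bash
python3 -m creep '{"targets":[[[0,0,-2],0],[[0,0,-2],0],[[0,0,-2],0],[[0,0,-1.5],0],[[0,0,-1],0],[[0,0,-0.8],0],[[0,0,-0.5],0],[[0,0,0],0],[[0,0,0],0],[[0,0,0],0]]}' 6
python3 -m creep '{"targets":[[[0,0,0],0],[[0,0,0],0],[[0,0,0],0],[[0,0,0],0],[[0,0,0],0],[[0,0,0],0],[[0,0,0],0],[[0,0,0],0]]}' 2.8 25
python3 -m creep '{"targets":[[[0,0,0.5],0],[[0,0,0.5],0],[[0,0,1],0],[[0,0,2],0],[[0,0,3],0],[[0,0,4],0],[[0,0,4],0],[[0,0,4],0],[[0,0,4],0],[[0,0,0],0],[[0,0,0],0]]}'
```

```text
time: 13.5
eef_pos: [0.4407, -0.1727, 0.0128]
orientation: [0.0, 0.714, 0.7, 0.0]
ft_force: [-0.1, -0.3, 0.0]
opening: 0.06
grasp_force: 0.0
time: 14.3
eef_pos: [0.4421, -0.1729, 0.0127]
orientation: [0.001, 0.714, 0.7, 0.001]
ft_force: [3.9, -0.3, 5.0]
opening: 0.0343
grasp_force: 24.8
time: 15.4
eef_pos: [0.4399, -0.1725, 0.2432]
orientation: [0.0, 0.715, 0.7, 0.0]
ft_force: [-0.3, 0.8, -0.5]
opening: 0.0342
grasp_force: 25.0
```

```bash
python3 -m creep '{"targets":[[[0,1.4,0],0],[[0,2.5,0],0],[[0,3.5,0],0],[[0.5,3.5,0],0],[[1,3.5,0],0],[[2,3.5,0],0],[[2.5,3.5,0],0],[[2.5,3,0],0],[[2,1.7,0],0],[[1,0.7,0],0],[[0.5,0,0],0],[[0,0,0],0],[[0,0,0],0]]}'
python3 -m creep '{"targets":[[[0,0,-3],0],[[0,0,-3],0],[[0,0,-3],0],[[0,0,-2],0],[[0,0,-1.5],0],[[0,0,-1],0],[[0,0,-1],0],[[0,0,-1],0],[[0,0,-0.7],0],[[0,0,-0.4],0],[[0,0,0],0],[[0,0,0],0]]}'
```

```text
time: 16.7
eef_pos: [0.5592, 0.094, 0.2415]
orientation: [-0.0, 0.715, 0.699, -0.001]
ft_force: [-0.4, -0.1, -0.6]
opening: 0.0345
grasp_force: 25.0
time: 17.9
eef_pos: [0.5607, 0.0954, 0.0766]
orientation: [0.0, 0.714, 0.7, 0.0]
ft_force: [0.5, 0.6, -0.3]
opening: 0.0342
grasp_force: 25.1
```

```bash
python3 -m creep '{"targets":[[[0,0,0],0],[[0,0,0],0],[[0,0,0],0],[[0,0,0],0],[[0,0,0],0],[[0,0,0],0],[[0,0,0.5],0],[[0,0,1],0],[[0,0,2],0],[[0,0,4],0],[[0,0,4],0],[[0,0,4],0],[[0,0,1.5],0],[[0,0,0],0],[[0,0,0],0]]}' 5
python3 - <<'E'
from h import *
t=get_image("top");s=get_image("side")
o=np.zeros((600,800,3),np.uint8)
o[:600,:312]=cv2.resize(t[170:295,225:290],(312,600),interpolation=2)
o[:520,315:800]=cv2.resize(s[150:275,255:372],(485,520),interpolation=2)
cv2.imwrite("pics/ts5.png",o)
E
```

```text
time: 19.4
eef_pos: [0.5601, 0.0954, 0.2465]
orientation: [-0.0, 0.714, 0.7, 0.0]
ft_force: [-0.1, -0.7, -0.3]
opening: 0.0501
grasp_force: 0.0
```

View pics/ts5.png

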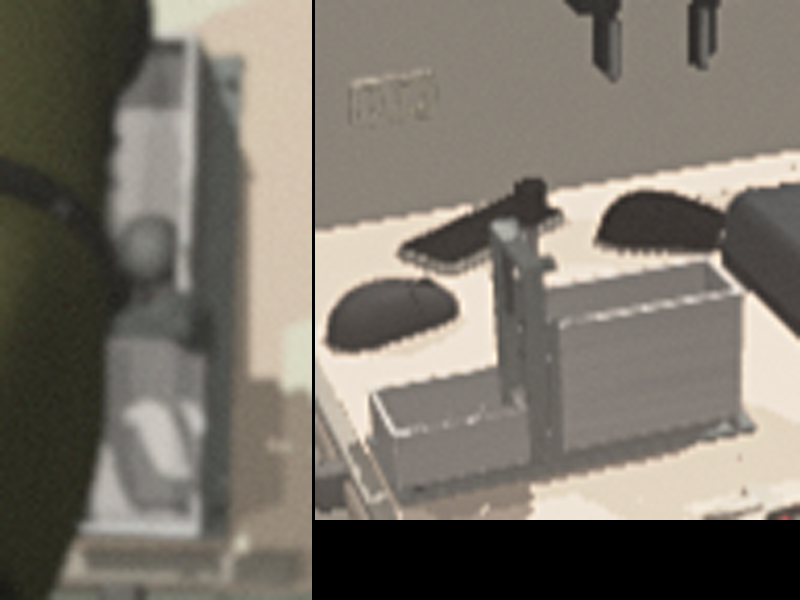

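The large ball is in the chute just behind the gate, at (148,248) in the left crop. The tray is empty, and the knob is free at (530,195) in the right crop. I'll go to the knob next.

```bash
python3 -m creep '{"targets":[[[-2,0,0],0],[[-3,0,0],0],[[-2.5,0.1,0],0],[[-1,0,0],0],[[0,0,-2],0],[[0,0,-2],0],[[0,0,-2],0],[[0,0,-1.5],0],[[0,0,-1],0],[[0,0,-0.5],0],[[0,0,0],0],[[0,0,0],0],[[0,0,0],0]]}' 6
```

```text
time: 20.8
eef_pos: [0.476, 0.0965, 0.1569]
orientation: [0.0, 0.714, 0.7, 0.001]
ft_force: [-0.1, -0.6, 0.6]
opening: 0.0599
grasp_force: 0.0
```

```bash
python3 -m creep '{"targets":[[[0,0,-0.15],0],[[0,0,0],0],[[0,0,0],0],[[0,0,0],0],[[0,0,0],0],[[0,0,0],0],[[0,0,0],0],[[0,0,0],0],[[0,0,0],0]]}' 1.8 80
```

```text
time: 21.7
eef_pos: [0.4763, 0.0964, 0.1553]
orientation: [0.001, 0.715, 0.7, 0.001]
ft_force: [1.1, -0.2, 5.8]
opening: 0.0198
grasp_force: 78.1
```

```bash
python3 -m creep '{"targets":[[[0,0,0.4],0],[[0,0,0.4],0],[[0,0,0.4],0],[[0,0,0.4],0],[[0,0,0.4],0],[[0,0,0.4],0],[[0,0,0],0],[[0,0,0],0],[[0,0,0],0],[[0,0,0],0],[[0,0,0],0],[[0,0,0],0],[[0,0,0],0],[[0,0,0],0],[[0,0,0],0],[[0,0,0],0]]}'
python3 - <<'E'
from h import *
t=get_image("top");s=get_image("side")
o=np.zeros((600,800,3),np.uint8)
o[:600,:312]=cv2.resize(t[170:295,225:290],(312,600),interpolation=2)
o[:520,315:800]=cv2.resize(s[180:270,260:344],(485,520),interpolation=2)
cv2.imwrite("pics/ts6.png",o)
# knob 186 top and gate top expected rows
e=[.4755,.0965]
print(bot.state()["eef_pos"],[proj("side",[*e,z]).round(1).tolist() for z in(.085,.109,.133,.162,.186)])
E
```

```text
time: 23.3
eef_pos: [0.4762, 0.0964, 0.1788]
orientation: [0.0, 0.715, 0.7, 0.001]
ft_force: [5.7, -0.1, -7.6]
opening: 0.0195
grasp_force: 78.5
[0.47618756 0.0964115  0.17878367] [[[308.2, 228.8]], [[307.8, 220.8]], [[307.5, 212.7]], [[307.0, 202.6]], [[306.7, 194.1]]]
```

View pics/ts6.png

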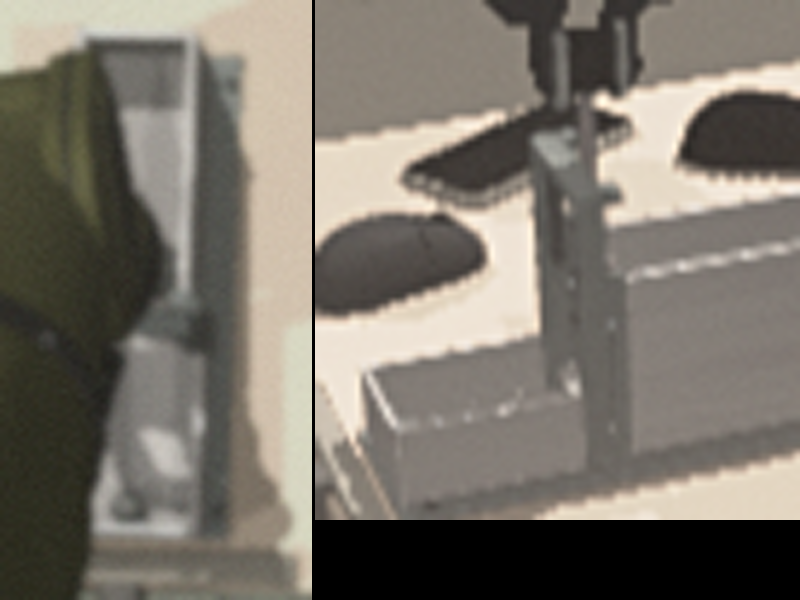

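The small ball is in the tray at (128,503), and the gate is up with the knob held at (590,60). The TCP rose 23.5 mm, so I'll nudge it 0.5 mm and check for slip from the knob's lower edge.

```bash
python3 -m creep '{"targets":[[[0,0,0.05],0],[[0,0,0],0],[[0,0,0],0],[[0,0,0],0],[[0,0,0],0]]}'
python3 - <<'E'
from h import *
a=cv2.imread("pics/side0.png",0).astype(float);ims=[get_image("side") for _ in range(6)];b=np.mean([cv2.cvtColor(i,6) for i in ims],0)
for n,i in(("before",a),("after",b)):print(n,[(r,i[r,304:310].round().tolist()) for r in range(184,208)])
print([proj("side",[.476,.0965,z]).round(1).tolist() for z in(.162,.186)],bot.state()["eef_pos"])
E
```

```text
time: 23.9
eef_pos: [0.4762, 0.0964, 0.1793]
orientation: [0.0, 0.715, 0.7, 0.001]
ft_force: [6.0, 0.7, -7.8]
opening: 0.0197
grasp_force: 78.4
before [(184, [130.0, 128.0, 130.0, 128.0, 129.0, 129.0]), (185, [128.0, 127.0, 128.0, 128.0, 127.0, 129.0]), (186, [129.0, 128.0, 128.0, 129.0, 129.0, 128.0]), (187, [130.0, 130.0, 128.0, 127.0, 130.0, 128.0]), (188, [129.0, 129.0, 131.0, 129.0, 128.0, 127.0]), (189, [129.0, 127.0, 128.0, 128.0, 129.0, 130.0]), (190, [129.0, 130.0, 130.0, 130.0, 129.0, 128.0]), (191, [130.0, 130.0, 129.0, 130.0, 131.0, 131.0]), (192, [128.0, 109.0, 110.0, 111.0, 110.0, 112.0]), (193, [102.0, 64.0, 59.0, 59.0, 57.0, 72.0]), (194, [59.0, 55.0, 56.0, 56.0, 56.0, 54.0]), (195, [52.0, 58.0, 61.0, 58.0, 53.0, 52.0]), (196, [52.0, 55.0, 56.0, 53.0, 50.0, 49.0]), (197, [51.0, 56.0, 54.0, 52.0, 54.0, 50.0]), (198, [54.0, 54.0, 55.0, 57.0, 52.0, 50.0]), (199, [55.0, 53.0, 54.0, 56.0, 51.0, 50.0]), (200, [52.0, 54.0, 55.0, 52.0, 56.0, 54.0]), (201, [53.0, 57.0, 54.0, 55.0, 53.0, 53.0]), (202, [53.0, 52.0, 55.0, 55.0, 54.0, 52.0]), (203, [67.0, 55.0, 55.0, 55.0, 59.0, 8
[... 712 characters left out ...]
, [57.0, 58.0, 57.0, 57.0, 71.0, 105.0]), (196, [70.0, 96.0, 82.0, 89.0, 140.0, 201.0]), (197, [78.0, 112.0, 100.0, 115.0, 186.0, 246.0]), (198, [62.0, 81.0, 101.0, 107.0, 154.0, 208.0]), (199, [58.0, 78.0, 104.0, 98.0, 81.0, 80.0]), (200, [59.0, 75.0, 106.0, 103.0, 77.0, 51.0]), (201, [70.0, 72.0, 105.0, 105.0, 82.0, 54.0]), (202, [118.0, 93.0, 104.0, 104.0, 81.0, 62.0]), (203, [136.0, 105.0, 105.0, 104.0, 97.0, 120.0]), (204, [101.0, 91.0, 102.0, 105.0, 119.0, 171.0]), (205, [107.0, 104.0, 101.0, 103.0, 113.0, 162.0]), (206, [141.0, 129.0, 104.0, 101.0, 111.0, 176.0]), (207, [145.0, 131.0, 104.0, 100.0, 130.0, 224.0])]
[[[307.2, 202.6]], [[306.9, 194.0]]] [0.47618524 0.09641075 0.1793086 ]
```

The knob edge moved up 8.6 px, exactly what 24 mm predicts, so it hasn't slipped. I'm handing in.

```bash
python3 -c "
from rig import ticket
print(ticket.finish_job())"
```

```text
the job is handed in; nothing more can be done
None
```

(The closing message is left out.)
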